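# Dispense one Petri dish and push it onto the taped square

### The arm

A 6-joint arm with a two-finger parallel gripper is mounted at the origin on the work surface. World frame = base frame: x ahead of the robot, y to its left, z up, the work surface at z = 0. Lengths are in mm, angles in rad, forces in N, time in s.
With the tool pointing down it reaches from about 350 to 925 mm from the base axis. Payload 6.4 kg.
Tool frame: the origin (TCP) lies at the very end of the fingers, on their centre line; the grasp point (between the pads) lies 19 mm behind it (robot.pinch_z is the distance from the TCP to the grasp point, in mm); z points along the fingers, y is the direction in which the jaws open and shut (so a half turn about z gives the same grasp; the last joint's range is limited). The gripper opens to 85 mm and grips with 20 to 120 N. Pads are 22 mm wide; open, the fingers measure 114 mm over their backs; the gripper's body (76 mm by 85 mm) begins 54 mm behind the grasp point. The pads swing forward as they close: fully open they stand 13 mm farther back than shut.
Start: joints at [-1.278, 0.245, 1.558, -0, 1.339, -0.174], TCP at [292.526, -580.467, 231.29] pointing down, gripper open.
Joint ranges: [-3.13, 3.13], [-1.02, 2.26], [0.13, 2.54], [-0.95, 4.09], [0.21, 2.88], [-2.74, 2.74]. Speed limits (rad/s): [2.57, 2.57, 3.14, 3.14, 3.14, 3.14].

### API

Orientations are given as [roll, pitch, yaw] about the fixed x, y, z axes, in that order (R = Rz(yaw) Ry(pitch) Rx(roll)).
In Python, from cell import monitor, snapshot, camera_model, order, robot gives the robot as it stands.
- The arm moves only by the tool servo_tool, never from a script. Its argument "commands" is a list of rows, each a list of 5 numbers: the gripper command: -1 is fully open, 1 is shut, values between are in proportion, then the shift along the tool's x, y, z in cm, then the turn about the tool's z in degrees. In form: [[jaw, tx, ty, tz, roll], ...]. A call has 1 to 20 rows; each row is the pose to reach, as a shift and turn from the pose commanded when the call began, along the tool's axes at that moment; what a row does not reach only later rows make up. A row lasts 1/10 s, in which the tool goes at most 50 mm and 8.59 degrees, less where a joint would pass 70% of its speed; a pose out of reach is approached as far as the arm can. A call with a gripper value outside its range is refused whole. The fingers move at their own pace and stop on an object; "grip_force" is the grip in N (left out, the last holds). Time passes only in rows, so rows that repeat a pose let the fingers close. It gives the time, the measured TCP pose, the force and the opening at its end, in the units of the state.
- monitor.state(): the state, without advancing time (a new reading comes with each control period).
- snapshot(name): name is "side" or "top" or "wrist"; returns the picture (400x640x3 uint8, red, green, blue); there is no depth.
- camera_model(name): a dict with "fx", "fy", "cx", "cy" (pixels), "rvec" (rotation vector, rad) and "tvec" (3), from world to camera coordinates, as OpenCV has them; the wrist camera has in their place "mount" (4x4, takes a point from camera to tool coordinates, whose origin is the TCP and whose axes are the flange's). Camera axes: x right, y down, z forward; pixel columns grow to the right and rows downward; lengths in mm; the calibration is good to about 2 mm. A picture is of the moment at which its call begins: read the wrist's pose just before it. camera_model takes no time and is no camera call.
- order.sign_off(): hands the job in, once; it reports no verdict.
The state is a dict: "t": time; "joint_pos": joint angles; "joint_velocities": joint speeds; "effort": joint torques, N m; "position": TCP position; "tcp_rot": TCP orientation; "wrist_force": force on the tool from outside, world axes, zero at the start; "wrist_torque": the same for the moment, N m; "finger_gap": finger opening in mm.
Only numpy, scipy, OpenCV 4.12 (cv2) and the standard library are available. Lean on these libraries where they do the work, as an engineer would, in place of code of your own. Each camera call takes 0.05 s, during which the arm holds its last target.

### The job

Press the orange plunger of the Petri dish dispenser all the way down once and let it come back up, so that a single dish comes out onto the bench. Then nudge that dish aside along the bench with the fingertips until it lies wholly inside the yellow taped square, and draw clear. Do not pick the dish up or tip it over, leave the other dishes in the magazine, and leave the beaker, the blue cap and the rubber stopper where they stand.

Things in the scene. Friction and masses are not known exactly. Their poses are not given: they have to be found in the camera images.
- dispenser: Fixed dispenser, 229 x 100 mm: clear magazine tube (65 mm diameter, collar 73 mm, top at 134 mm), behind it a white frame (top 110 mm) with the plunger. Origin on the tube's axis at bench level; own -x points out of the mouth, +x to the plunger (120 mm from the tube's axis). The steel delivery lane (y +-43 mm) ends at x = -58 mm; an ejected dish drops off it, centred 80 to 105 mm from the tube's axis
- plunger (a joint): how far the plunger is pressed, m: 0 up, 0.030 fully down; 7 to 9 N at first, 9 to 13 N at the bottom; a spring brings it back up. It drives a pusher out of the mouth 3.1 times as far: a full press ejects the lowest dish, and on the way up the next drops into its place. Pressed at 50 mm/s or less the dish stays by the mouth, a fast stab flings it. Every further press ejects another
- plunger_top (a point): centre of the flat top of the orange plunger head (mushroom, 40 mm diameter, 14 mm thick), 170 mm above the bench when up, 140 mm when fully pressed; it is pressed straight down. Nothing near it stands higher
- dish0: the lowest dish in the magazine, the one that is to come out: closed clear Petri dish with a white pad inside, 55 mm diameter, 14 mm high, about 22 g. Origin at the centre of its underside, z up; 3 mm above the bench in the dispenser, at bench height once out
- dish1: the next dish, just like it, on top of dish0 (14 mm higher); four more are stacked above. After the press it drops into the lowest place
- square: square of flat yellow tape on the black bench, 100 mm clear inside, tape 19 mm wide, 138 mm overall, no height to speak of. Origin at its centre on the bench, x and y along its sides. Left or right of the dispenser
- beaker: small empty beaker, 54 mm diameter, 68 mm tall, on the other side of the dispenser from the square; bystander. Origin at the centre of its underside
- cap: blue ribbed screw cap, 45 mm diameter, 24 mm tall; bystander. Origin at the centre of its underside
- stopper: brown rubber stopper, 32 mm diameter below and 40 mm above, 32 mm tall; bystander. Origin at the centre of its underside

How it is judged (in metres and radians):
On the way, in this order (a step that is already met when the one before it is completed fails the run):
1. the plunger is pressed fully down (value of joint plunger above 0.0265 m).
2. the plunger is back up and the lowest dish lies out of the mouth (value of joint plunger below 0.003 m and x of dish0 in the frame of dispenser below -0.075 m), for 0.1 s.
At the end, for the whole second after the job is handed in: The ejected dish lies flat and still on the bench, wholly inside the tape (centre within 23.5 mm of the square's centre along both sides); the plunger is up (within 3 mm), the next dish has dropped into the lowest place, and beaker, cap and stopper are within 15 mm of where they stood (x of dish0 in the frame of square between -0.0235 and 0.0235 m and y of dish0 in the frame of square between -0.0235 and 0.0235 m and height (world z) of dish0 below 0.003 m and angle between dish0's own z axis and vertical below 0.06 rad and linear speed of dish0 below 0.01 m/s and value of joint plunger below 0.003 m and horizontal distance between dish1 and dispenser below 0.015 m and height (world z) of dish1 below 0.008 m and distance of each of beaker, cap, stopper from where it was at the start of the episode below 0.015 m); the robot touches nothing.
It fails at once if the dish is lifted off the bench (its underside more than 15 mm up) (height (world z) of dish0 above 0.015 m).
It fails at once if the dish is tipped up by more than 0.6 rad (angle between dish0's own z axis and vertical above 0.6 rad).
It fails at once if a second dish leaves the magazine (more than 20 mm off its axis) (horizontal distance between dish1 and dispenser above 0.02 m).
It fails at once if the next dish is pulled up the magazine (more than 15 mm) (height (world z) of dish1 above 0.032 m).
It fails at once if the beaker, blue cap or stopper is moved by more than 15 mm or tipped over (distance of any of beaker, cap, stopper from where it was at the start of the episode above 0.015 m or angle between any of beaker, cap, stopper's own z axis and vertical above 0.4 rad).
It also fails if it takes over 69 s, if anything falls off the work surface, if the arm or the gripper's body presses on something with over 40 N, if the wrist force passes 120 N, or if a joint passes its speed limit or range.

## Working session

There is one attempt and no reset: what is moved stays moved. The work goes in short steps, Python scripts to look and compute and a tool call to move; the robot and the scene stay as the last step left them, time stands still between calls to the robot, and variables do not carry over. Pictures are saved under pics/ and viewed, and the job is handed in when it is done.

Besides the shell and the picture viewer there is one more tool, called after "Request:" as name(argument=value, ...), one argument or row to a line, values as JSON. servo_tool: Moves the arm, as the interface text tells. Its arguments: {"type":"object","properties":{"commands":{"type":"array","items":{"type":"array","items":{"type":"number"}}},"grip_force":{"type":"number"}},"required":["commands"]}

```bash
mkdir -p pics; ls; cat > h.py <<'E'
import numpy as np, cv2
from cell import monitor, snapshot, camera_model, order, robot
def save(n,f):
    im=snapshot(n); cv2.imwrite('pics/'+f,im[:,:,::-1]); return im
def KRt(n):
    m=camera_model(n); K=np.array([[m['fx'],0,m['cx']],[0,m['fy'],m['cy']],[0,0,1.]])
    return K,np.array(m['rvec'],float),np.array(m['tvec'],float)
def back(n,u,v,z):
    K,r,t=KRt(n); R=cv2.Rodrigues(r)[0]; c=-R.T@t; d=R.T@np.linalg.solve(K,[u,v,1.])
    return c+d*(z-c[2])/d[2]
def proj(n,P):
    K,r,t=KRt(n); return cv2.projectPoints(np.array(P,float).reshape(-1,1,3),r,t,K,None)[0].reshape(-1,2)
E
python3 - <<'E'
from h import *
s=monitor.state(); print({k:np.round(v,3) for k,v in s.items()})
save('top','t0.png'); save('side','s0.png')
for n in('top','side'): 
    K,r,t=KRt(n);print(n,K[0,0],-cv2.Rodrigues(r)[0].T@t)
E
```

```text
pics
{'t': np.float64(0.0), 'joint_pos': array([-1.278,  0.246,  1.559, -0.   ,  1.339, -0.174]), 'joint_velocities': array([-0.001,  0.   , -0.001,  0.001,  0.001, -0.001]), 'effort': array([ 0.0000e+00, -4.2950e+01, -3.2613e+01, -0.0000e+00,  5.0000e-03,
        0.0000e+00]), 'position': array([ 292.345, -579.909,  230.166]), 'tcp_rot': array([-3.14 , -0.   ,  0.467]), 'wrist_force': array([-0.362, -1.049, -0.708]), 'wrist_torque': array([-0.042,  0.031,  0.006]), 'finger_gap': np.float64(85.58)}
top 428.26697368062594 [ 465.38674518   12.0262648  1094.14549971]
side 491.69468379137464 [-18.24040396 570.4897986  780.38631791]
```

View pics/t0.png

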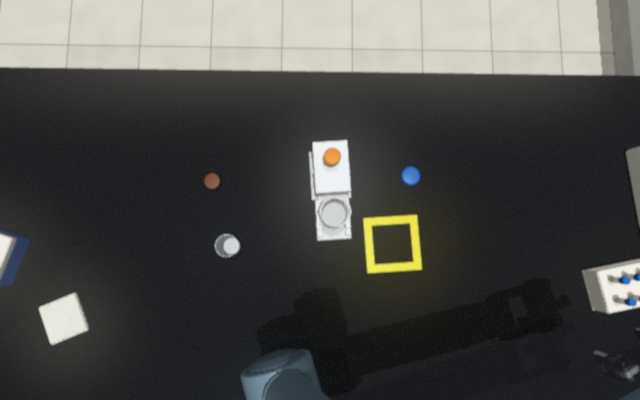

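View pics/s0.png

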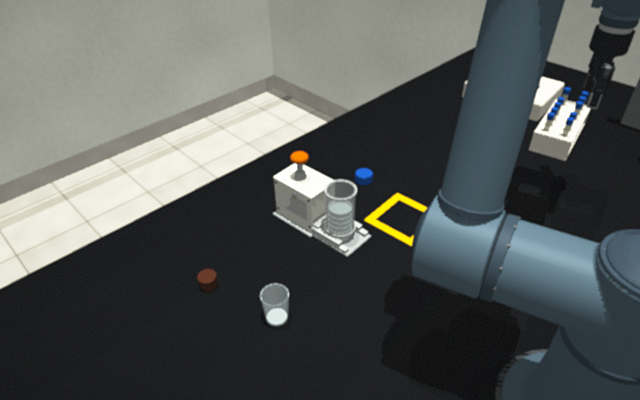

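The top view shows the plunger at about (332,157), the tube at (333,213), the lane end at row 240, the square centred near (393,244), the cap at (411,176), the stopper at (212,181) and the beaker at (227,245). Next I'll measure them precisely.

```bash
python3 - <<'E'
from h import *
im=cv2.imread('pics/t0.png'); hsv=cv2.cvtColor(im,cv2.COLOR_BGR2HSV)
def blob(lo,hi,roi):
    m=cv2.inRange(hsv,lo,hi); k=np.zeros_like(m); x0,y0,x1,y1=roi;k[y0:y1,x0:x1]=m[y0:y1,x0:x1];return k
o=blob((5,150,120),(18,255,255),(310,140,350,175)); ys,xs=np.nonzero(o); print('orange',xs.mean(),ys.mean(),len(xs)); pl=back('top',xs.mean(),ys.mean(),168);print(pl)
y=blob((22,120,100),(35,255,255),(355,205,430,280)); c=max(cv2.findContours(y,0,2)[0],key=cv2.contourArea)
q=cv2.boxPoints(cv2.minAreaRect(c)); print(q); Q=np.array([back('top',*p,0) for p in q]);print(Q.round(1),Q.mean(0)); print(np.linalg.norm(Q-np.roll(Q,1,0),axis=1)); d=Q-np.roll(Q,1,0);print(np.degrees(np.arctan2(d[:,1],d[:,0])))
b=blob((100,100,60),(130,255,255),(395,160,425,190));ys,xs=np.nonzero(b);print('cap',back('top',xs.mean(),ys.mean(),18))
print('tubetop',back('top',333.5,212.5,134),'laneend L/R',back('top',318,240,3),back('top',352,238,3))
big=cv2.resize(im[130:285,290:440],None,fx=5,fy=5,interpolation=cv2.INTER_CUBIC)[:600,:];cv2.imwrite('pics/t0z.png',cv2.resize(im[130:280,290:440],None,fx=4,fy=4,interpolation=cv2.INTER_CUBIC))
s=cv2.imread('pics/s0.png');cv2.imwrite('pics/s0z.png',cv2.resize(s[140:270,250:430],None,fx=4,fy=4,interpolation=cv2.INTER_CUBIC))
hs=cv2.cvtColor(s,cv2.COLOR_BGR2HSV);m=cv2.inRange(hs,(5,150,100),(18,255,255));m[:,:285]=0;m[170:]=0;m[:,315:]=0;ys,xs=np.nonzero(m);print('side orange',xs.mean(),ys.mean(),proj('side',[pl]))
E
```

```text
orange 331.77127659574467 156.28191489361703 188
[677.64940948 -28.14230709 168.        ]
[[362.09827 216.92426]
 [418.41663 213.04022]
 [422.34564 270.01065]
 [366.02728 273.89468]]
[[ 558.  -113.5    0. ]
 [ 568.9 -258.9    0. ]
 [ 424.  -265.4    0. ]
 [ 413.8 -122.3    0. ]] [ 491.15993839 -190.02065537    0.        ]
[144.42140637 145.78713031 144.96678188 143.39673821]
[   3.50679185  -85.71147007 -177.4356023    94.09147078]
cap [ 663.61022538 -235.81056094   18.        ]
tubetop [556.21993005 -33.67283795 134.        ] laneend L/R [498.31246305  -0.6015232    3.        ] [503.81396927 -87.02349666   3.        ]
side orange 299.1015228426396 156.42131979695432 [[298.68693957 155.69301039]]
```

View pics/t0z.png

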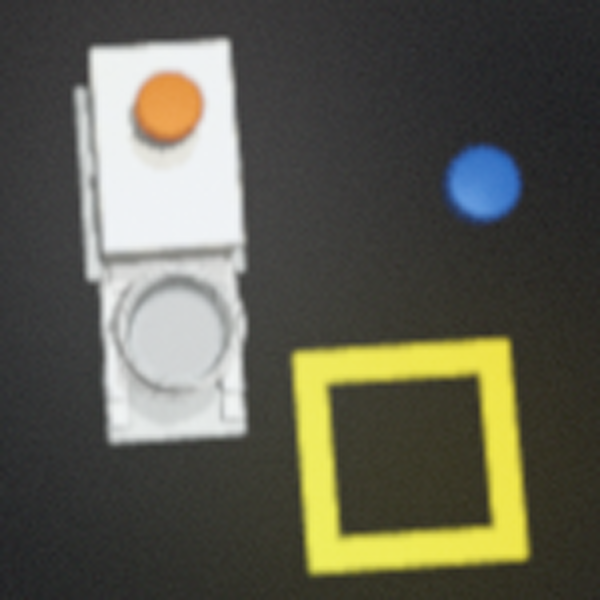

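View pics/s0z.png

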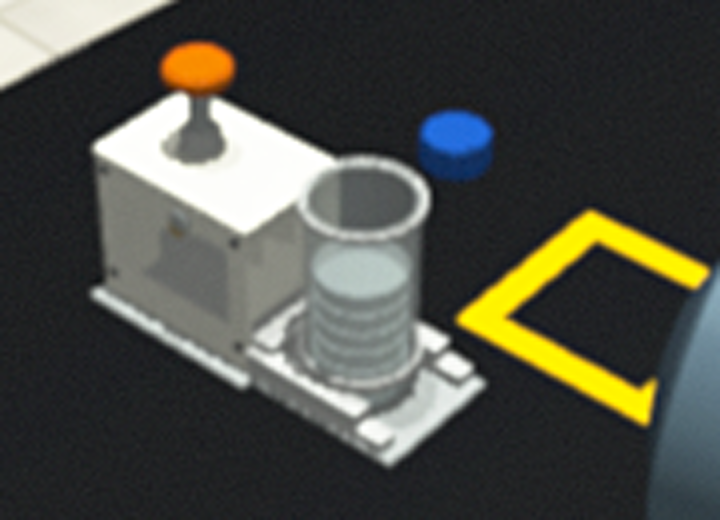

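Request:
servo_tool(
  commands=[
    [1,14.8,-8,0,-18],
    [1,29.6,-16,0,-36],
    [1,29.6,-16,0,-36],
    [1,44.4,-24,0,-54],
    [1,44.4,-24,0,-54],
    [1,44.4,-24,0,-60],
    [1,59.3,-32,0,-73],
    [1,59.3,-32,0,-73],
    [1,59.3,-32,0,-73],
    [1,59.3,-32,0,-73],
    [1,59.3,-32,0,-73],
    [1,59.3,-32,0,-73],
    [1,59.3,-32,0,-73],
    [1,59.3,-32,0,-73],
    [1,59.3,-32,0,-73],
    [1,59.3,-32,0,-73],
    [1,59.3,-32,0,-73],
    [1,59.3,-32,0,-73],
    [1,59.3,-32,0,-73],
    [1,59.3,-32,0,-73],
  ],
)

```text
t: 2.1
position: [677.9, -28.5, 231.5]
tcp_rot: [3.141, 0.0, 1.74]
wrist_force: [-0.7, 0.2, 0.4]
finger_gap: -0.0
```

Request:
servo_tool(
  commands=[
    [1,0,0,2,0],
    [1,0,0,4,0],
    [1,0,0,5,0],
    [1,0,0,5.3,0],
    [1,0,0,5.3,0],
    [1,0,0,5.3,0],
  ],
)

```text
t: 2.7
position: [678.7, -28.0, 179.6]
tcp_rot: [3.14, 0.001, 1.741]
wrist_force: [0.2, 0.6, 0.2]
finger_gap: 0.1
```

```bash
python3 - <<'E'
from h import *
print(monitor.state()['position'],monitor.state()['wrist_force'])
s=save('side','s1.png');cv2.imwrite('pics/s1z.png',cv2.resize(s[100:260,240:400,::-1],None,fx=3.7,fy=3.7,interpolation=cv2.INTER_CUBIC))
s=save('top','t1.png');cv2.imwrite('pics/t1z.png',cv2.resize(s[130:280,260:410,::-1],None,fx=3.7,fy=3.7,interpolation=cv2.INTER_CUBIC))
E
```

```text
[678.73578129 -28.03317774 179.59078863] [0.19632538 0.63264088 0.23183978]
```

View pics/s1z.png

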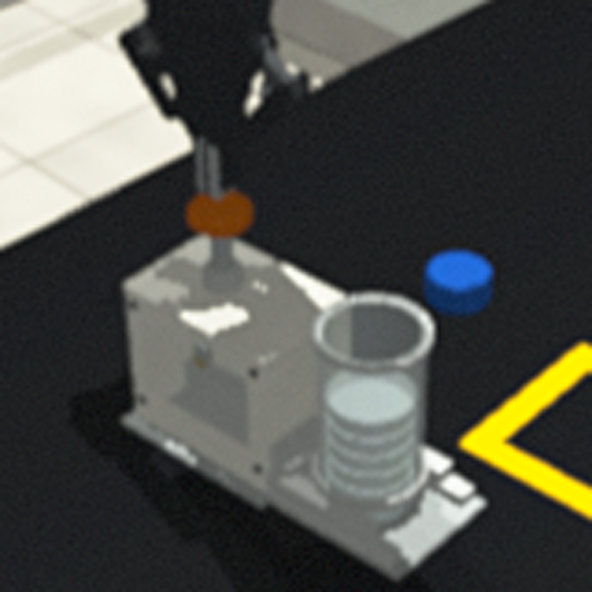

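View pics/t1z.png

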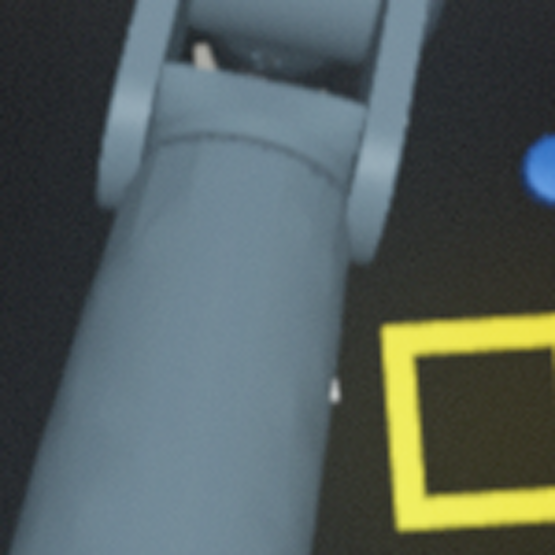

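The fingertips are centred just above the orange head, at about (213,197) in the side zoom. Now I'll press slowly.

Request:
servo_tool(
  commands=[
    [1,0,0,0.4,0],
    [1,0,0,0.7,0],
    [1,0,0,1.0,0],
    [1,0,0,1.3,0],
    [1,0,0,1.6,0],
    [1,0,0,1.9,0],
    [1,0,0,2.2,0],
    [1,0,0,2.5,0],
    [1,0,0,2.8,0],
    [1,0,0,3.1,0],
    [1,0,0,3.4,0],
    [1,0,0,3.6,0],
    [1,0,0,3.8,0],
    [1,0,0,3.9,0],
    [1,0,0,3.9,0],
    [1,0,0,3.9,0],
    [1,0,0,3.9,0],
  ],
)

```text
t: 4.5
position: [678.4, -27.8, 141.6]
tcp_rot: [3.141, 0.0, 1.741]
wrist_force: [-4.4, 1.4, 10.2]
finger_gap: -0.0
```

Request:
servo_tool(
  commands=[
    [1,0,0,0.1,0],
    [1,0,0,0.2,0],
    [1,0,0,0.3,0],
    [1,0,0,0.3,0],
    [1,0,0,0.3,0],
  ],
)

```text
t: 5.0
position: [678.4, -27.8, 139.8]
tcp_rot: [3.141, 0.0, 1.741]
wrist_force: [-7.8, 1.2, 15.3]
finger_gap: -0.1
```

Request:
servo_tool(
  commands=[
    [1,0,0,0.1,0],
    [1,0,0,0.2,0],
    [1,0,0,0.2,0],
  ],
)

```text
t: 5.3
position: [678.5, -27.8, 139.7]
tcp_rot: [-3.142, 0.001, 1.741]
wrist_force: [-12.7, 1.6, 22.8]
finger_gap: 0.1
```

The plunger is on its hard stop: z stays at 139.7 while the force climbs. I'll release it slowly and then rise.

Request:
servo_tool(
  commands=[
    [1,0,0,-0.4,0],
    [1,0,0,-0.8,0],
    [1,0,0,-1.2,0],
    [1,0,0,-1.6,0],
    [1,0,0,-2.0,0],
    [1,0,0,-2.4,0],
    [1,0,0,-2.8,0],
    [1,0,0,-3.2,0],
    [1,0,0,-3.6,0],
    [1,0,0,-4.0,0],
    [1,0,0,-5,0],
    [1,0,0,-7,0],
    [1,0,0,-9,0],
    [1,0,0,-10,0],
    [1,0,0,-10,0],
  ],
)

```text
t: 6.8
position: [679.0, -28.0, 236.5]
tcp_rot: [3.138, 0.001, 1.741]
wrist_force: [-0.1, 0.7, -0.3]
finger_gap: -0.2
```

```bash
python3 - <<'E'
from h import *
print(monitor.state()['position'],monitor.state()['wrist_force'])
s=save('side','s2.png');cv2.imwrite('pics/s2z.png',cv2.resize(s[120:280,260:420,::-1],None,fx=3.7,fy=3.7,interpolation=cv2.INTER_CUBIC))
E
```

```text
[678.95453921 -28.02143444 236.50219585] [-0.1316457   0.6542326  -0.30918732]
```

View pics/s2z.png

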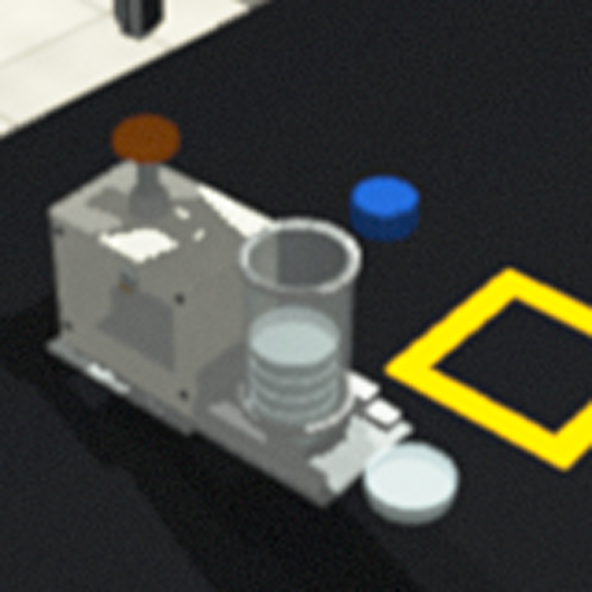

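The dish lies just off the lane, with its top centre near (371,248) in the full side image. The plunger is up.

```bash
python3 - <<'E'
from h import *
im=cv2.imread('pics/s2.png'); g=cv2.cvtColor(im,cv2.COLOR_BGR2GRAY)
for z in (14,): print(back('side',260+412/3.7,120+475/3.7,z))
# fit: bright contour edges of dish top: left/right/top/bottom
for p in((365,480),(458,480),(412,443)): print(p,back('side',260+p[0]/3.7,120+p[1]/3.7,12))
print('lane end L corner',back('side',260+325/3.7,120+500/3.7,3),'R',back('side',260+411/3.7,120+428/3.7,3))
E
```

```text
[467.04274992 -44.77665381  14.        ]
(365, 480) [485.28545956 -23.41095299  12.        ]
(458, 480) [446.20061517 -62.53254164  12.        ]
(412, 443) [486.5565535  -67.25734352  12.        ]
lane end L corner [496.65250067  -1.03141611   3.        ] R [501.81542276 -84.47778797   3.        ]
```

Request:
servo_tool(
  commands=[
    [0.29,1.8,-5,0,2],
    [0.29,3.6,-10,0,5],
    [0.29,5.7,-15.5,0,5],
    [0.29,7.7,-21,0,5],
    [0.29,7.7,-21,0,5],
    [0.29,7.7,-21,0,5],
    [0.29,7.7,-21,0,5],
    [0.29,7.7,-21,4,5],
    [0.29,7.7,-21,8,5],
    [0.29,7.7,-21,12,5],
    [0.29,7.7,-21,16,5],
    [0.29,7.7,-21,18,5],
    [0.29,7.7,-21,18,5],
    [0.29,7.7,-21,18,5],
    [0.29,7.7,-21,18,5],
  ],
)

```text
t: 8.35
position: [459.8, 12.1, 55.8]
tcp_rot: [3.139, 0.001, 1.654]
wrist_force: [-0.4, -0.6, 0.3]
finger_gap: 30.5
```

```bash
python3 - <<'E'
from h import *
s=monitor.state();print(s['position'],s['tcp_rot'],s['finger_gap'])
s=save('side','s3.png');cv2.imwrite('pics/s3z.png',cv2.resize(s[150:310,280:480,::-1],None,fx=3.7,fy=3.7,interpolation=cv2.INTER_CUBIC))
s=save('wrist','w3.png')
E
```

```text
[459.81589975  12.0778704   55.79947265] [3.13870239e+00 9.06967167e-04 1.65352690e+00] 30.47811498413247
```

View pics/s3z.png

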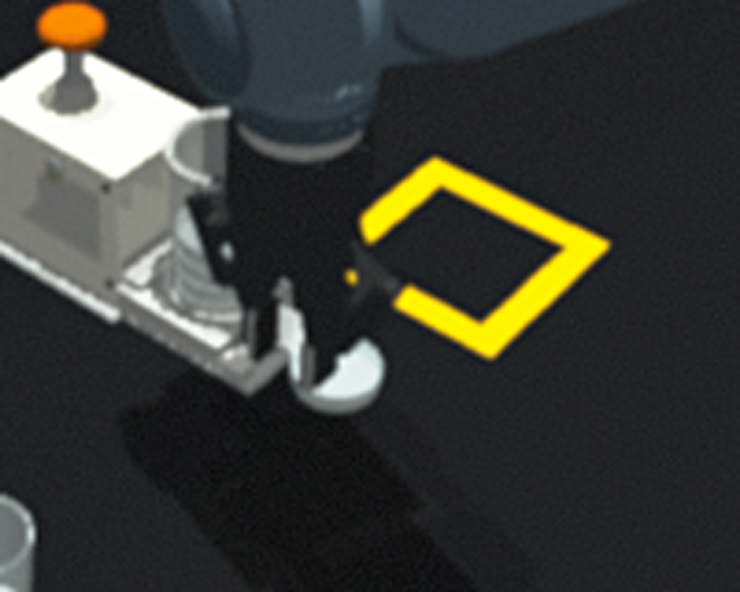

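View pics/w3.png

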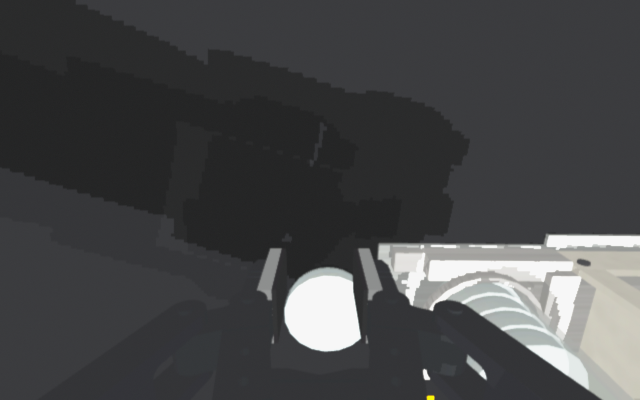

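```bash
python3 - <<'E'
from h import *
from scipy.spatial.transform import Rotation as Ro
m=camera_model('wrist'); M=np.array(m['mount'],float); print(M.round(2),m['fx'])
p=np.array([459.8,12.1,55.8]);R=Ro.from_euler('xyz',[3.1387,.0009,1.6535]).as_matrix()
def wb(u,v,z):
    d=R@(M[:3,:3]@np.array([(u-m['cx'])/m['fx'],(v-m['cy'])/m['fy'],1]));c=R@M[:3,3]+p
    return c+d*(z-c[2])/d[2]
for n,u,v,z in(('dishL',284,312,14),('dishR',367,312,14),('top',326,267,14),('bot',326,351,14),('laneUL',380,245,8),('laneend',393,330,3),('fingR out edge',378,262,60),('pad in R',362,265,60),('pad in L',276,262,60)): print(n,wb(u,v,z).round(1))
E
```

```text
[[ 0.0000e+00 -9.6000e-01 -2.9000e-01  7.5120e+01]
 [ 1.0000e+00  0.0000e+00  0.0000e+00  6.0000e-02]
 [-0.0000e+00 -2.9000e-01  9.6000e-01 -1.4416e+02]
 [ 0.0000e+00  0.0000e+00  0.0000e+00  1.0000e+00]] 344.4200400501823
dishL [442.6 -44.6  14. ]
dishR [494.6 -40.4  14. ]
top [466.1 -11.2  14. ]
bot [471.5 -71.9  14. ]
laneUL [497.9   3.2   8. ]
laneend [516.3 -60.6   3. ]
fingR out edge [486.   17.5  60. ]
pad in R [479.   15.5  60. ]
pad in L [440.3  13.8  60. ]
```

Request:
servo_tool(
  commands=[
    [0.29,0,0,2,0],
    [0.29,0,0,4,0],
    [0.29,0,0,4.6,0],
    [0.29,0,0,5.0,0],
    [0.29,0,0,5.1,0],
    [0.29,0,0,5.1,0],
  ],
)

```text
t: 9.05
position: [458.8, 12.4, 4.1]
tcp_rot: [3.14, 0.0, 1.654]
wrist_force: [-0.2, -0.2, 0.6]
finger_gap: 30.3
```

Request:
servo_tool(
  commands=[
    [0.29,-0.6,-0.1,0.15,0],
    [0.29,-1.2,-0.2,0.15,0],
    [0.29,-1.8,-0.3,0.15,0],
    [0.29,-2.4,-0.4,0.15,0],
    [0.29,-3.0,-0.5,0.15,0],
    [0.29,-3.6,-0.6,0.15,0],
    [0.29,-4.2,-0.7,0.15,0],
    [0.29,-4.8,-0.8,0.15,0],
    [0.29,-5.4,-0.9,0.15,0],
    [0.29,-6.0,-1.0,0.15,0],
    [0.29,-6.6,-1.1,0.15,0],
    [0.29,-7.2,-1.2,0.15,0],
    [0.29,-7.8,-1.3,0.15,0],
    [0.29,-8.3,-1.4,0.15,0],
    [0.29,-8.6,-1.5,0.15,0],
    [0.29,-8.6,-1.5,0.15,0],
  ],
)

```text
t: 10.65
position: [450.2, -74.8, 1.8]
tcp_rot: [-3.142, 0.0, 1.653]
wrist_force: [0.5, 0.7, -0.0]
finger_gap: 30.3
```

```bash
python3 - <<'E'
from h import *
s=monitor.state();print(s['position'],s['tcp_rot'],s['wrist_force'])
s=save('side','s4.png');cv2.imwrite('pics/s4z.png',cv2.resize(s[150:310,280:480,::-1],None,fx=3.7,fy=3.7,interpolation=cv2.INTER_CUBIC))
s=save('wrist','w4.png')
E
```

```text
[450.1604972  -74.81549173   1.77719711] [-3.14152848e+00  6.94345257e-05  1.65313693e+00] [ 0.5077633   0.70425555 -0.00502329]
```

View pics/s4z.png

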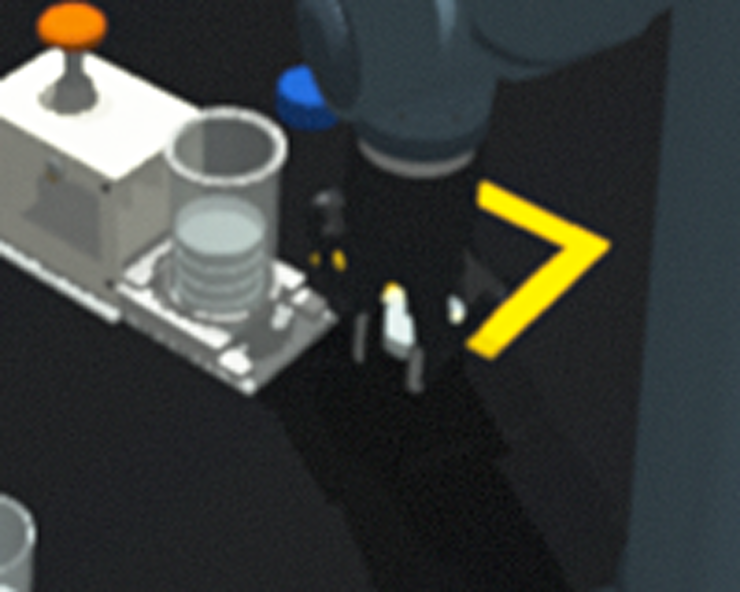

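View pics/w4.png

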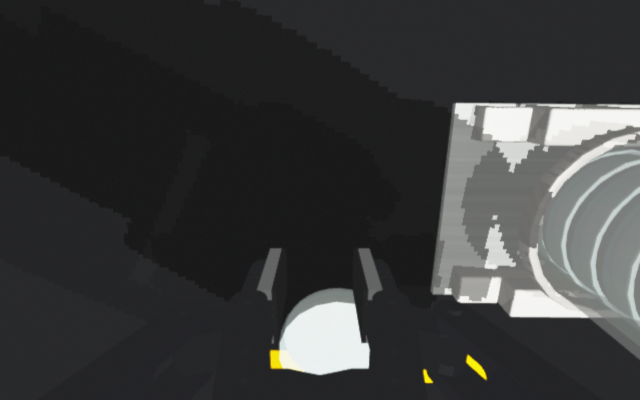

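```bash
cat >> h.py <<'E'
from scipy.spatial.transform import Rotation as Ro
def wb(u,v,z,p,rot):
    m=camera_model('wrist'); M=np.array(m['mount'],float);R=Ro.from_euler('xyz',rot).as_matrix();p=np.array(p)
    d=R@(M[:3,:3]@np.array([(u-m['cx'])/m['fx'],(v-m['cy'])/m['fy'],1]));c=R@M[:3,3]+p
    return c+d*(z-c[2])/d[2]
E
python3 - <<'E'
from h import *
p=[450.2,-74.8,1.8];r=[3.14159,0,1.653]
P=np.array([wb(u,v,14,p,r)[:2] for u,v in((338,303),(320,305),(300,316),(285,334),(355,304),(281,345))])
print(P.round(1))
from scipy.optimize import least_squares
s=least_squares(lambda c:np.linalg.norm(P-c,axis=1)-27.5,[453,-108]);print(s.x,s.fun)
E
```

```text
[[ 459.6  -86.7]
 [ 451.8  -88.4]
 [ 443.4  -94.7]
 [ 437.2 -104.8]
 [ 467.2  -86.6]
 [ 435.7 -111. ]]
[ 463.1082719 -113.7701648] [-0.19611516  0.31287872 -0.08748117 -0.1005673  -0.00350687  0.05562613]
```

Request:
servo_tool(
  commands=[
    [0.29,0.5,-0.2,0,-5],
    [0.29,0.5,-0.2,0,-12],
    [0.29,0.3,-0.2,0,-15],
    [0.29,0.3,-0.2,0,-15],
    [0.29,-0.3,0.0,0,-15],
    [0.29,-0.9,0.1,0,-15],
    [0.29,-1.5,0.3,0,-15],
    [0.29,-2.1,0.5,0,-15],
    [0.29,-2.7,0.6,0,-15],
    [0.29,-3.3,0.8,0,-15],
    [0.29,-3.9,1.0,0,-15],
    [0.29,-4.5,1.1,0,-15],
    [0.29,-5.1,1.3,0,-15],
    [0.29,-5.7,1.5,0,-15],
    [0.29,-6.3,1.6,0,-15],
    [0.29,-6.6,1.7,0,-15],
    [0.29,-6.6,1.7,0,-15],
  ],
)

```text
t: 12.45
position: [472.9, -139.3, 1.8]
tcp_rot: [3.141, 0.0, 1.915]
wrist_force: [-0.6, -0.1, 0.4]
finger_gap: 30.3
```

```bash
python3 - <<'E'
from h import *
s=monitor.state();print(s['position'],s['tcp_rot'],s['wrist_force'])
s=save('wrist','w5.png')
E
```

```text
[ 472.87801307 -139.27562874    1.84977232] [3.14140344e+00 2.53192423e-04 1.91503625e+00] [-0.63689598 -0.0602359   0.37416379]
```

View pics/w5.png

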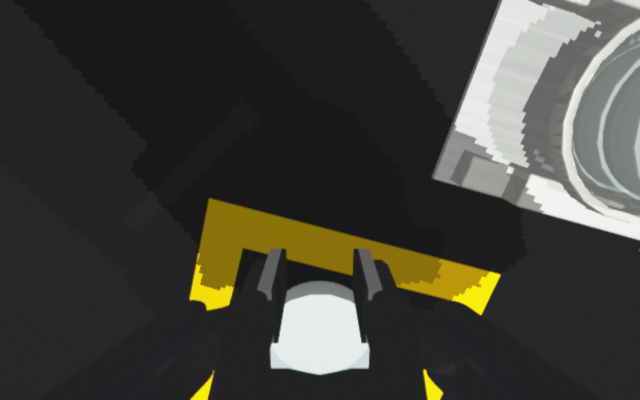

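```bash
python3 - <<'E'
from h import *
p=[472.9,-139.3,1.8];r=[3.14159,0,1.915]
a=wb(320,295,14,p,r); f=np.array([np.cos(1.915),np.sin(1.915),0]); print(a, 'dish',a-27.5*f, 'off',np.dot(a-np.array(p),f)-27.5)
print([wb(u,v,0,p,r).round(1)[:2] for u,v in((209,198),(500,273),(242,248))])
E
```

```text
[ 476.24164797 -147.27461119   14.        ] dish [ 485.52144505 -173.16158409   14.        ] off -36.13448577515399
[array([ 416.5, -126.1]), array([ 555.6, -115.6]), array([ 436.9, -144.4])]
```

Request:
servo_tool(
  commands=[
    [0.29,-0.5,0,0,0],
    [0.29,-1.0,0,0,0],
    [0.29,-1.4,0,0,0],
    [0.29,-1.65,0,0,0],
    [0.29,-1.75,0,0,0],
    [0.29,-1.75,0,0,0],
    [0.29,-1.5,0,0,0],
    [0.29,-1,0,0,0],
    [0.29,0,0,0,0],
    [0.29,1,0,0,0],
    [0.29,2,0,0,0],
    [0.29,2,0,-1,0],
    [0.29,2,0,-4,0],
    [0.29,2,0,-8,0],
    [0.29,2,0,-12,0],
    [0.29,2,0,-16,0],
    [0.29,2,0,-20,0],
    [0.29,2,0,-20,0],
  ],
)

```text
t: 14.3
position: [469.3, -121.7, 209.4]
tcp_rot: [3.132, 0.01, 1.916]
wrist_force: [0.5, -0.5, 0.4]
finger_gap: 30.3
```

Request:
servo_tool(
  commands=[
    [0.29,5,0,0,0],
    [0.29,10,0,0,0],
    [0.29,15,0,0,0],
    [0.29,20,0,0,0],
    [0.29,25,0,0,0],
    [0.29,25,0,0,0],
    [0.29,25,0,0,0],
    [0.29,25,0,0,0],
  ],
)

```text
t: 15.1
position: [381.6, 114.7, 201.8]
tcp_rot: [-3.142, 0.0, 1.914]
wrist_force: [-0.9, 0.8, -0.2]
finger_gap: 30.1
```

```bash
python3 - <<'E'
from h import *
s=monitor.state();print(s['t'],s['position'],s['wrist_force'])
s=save('top','t6.png');cv2.imwrite('pics/t6z.png',cv2.resize(s[130:290,200:440,::-1],None,fx=3.3,fy=3.3,interpolation=cv2.INTER_CUBIC))
s=save('side','s6.png')
E
```

```text
15.1 [381.62913191 114.68605223 201.75198259] [-0.90371185  0.8149004  -0.24806067]
```

View pics/t6z.png

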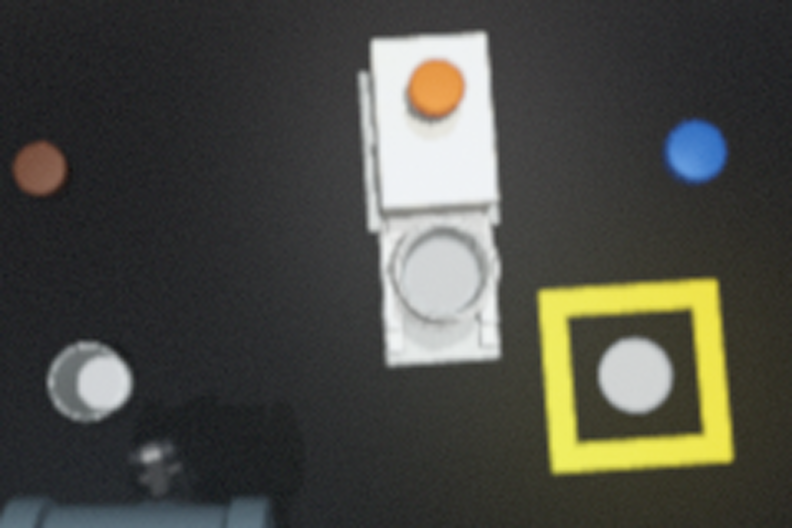

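View pics/s6.png

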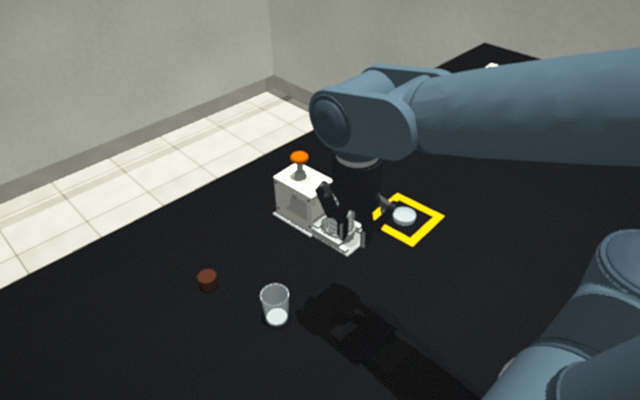

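The dish (635,375 in the zoom) sits centred in the square, about 9 px (some 7 mm) clear of the tape at least. The plunger (436,87) is back where it started, and the cap, beaker and stopper are unmoved. I'll hand the job in.

```bash
python3 - <<'E'
from h import *
a=cv2.imread('pics/t0.png');b=cv2.imread('pics/t6.png')
def cen(im,lo,hi,roi):
    x0,y0,x1,y1=roi;m=cv2.inRange(cv2.cvtColor(im,cv2.COLOR_BGR2HSV)[y0:y1,x0:x1],lo,hi);ys,xs=np.nonzero(m);return (xs.mean()+x0).round(2),(ys.mean()+y0).round(2)
for n,lo,hi,roi in(('orange',(5,150,120),(18,255,255),(310,140,350,175)),('cap',(100,100,60),(130,255,255),(395,160,425,190)),('stop',(0,80,50),(20,255,255),(200,170,225,192))): print(n,cen(a,lo,hi,roi),cen(b,lo,hi,roi))
u,v=cen(b,(0,0,120),(180,60,255),(376,228,412,262));print('dish',back('top',u,v,14))
print(order.sign_off())
E
```

```text
orange (np.float64(331.77), np.float64(156.28)) (np.float64(331.77), np.float64(156.32))
cap (np.float64(410.27), np.float64(175.46)) (np.float64(410.22), np.float64(175.49))
stop (np.float64(211.67), np.float64(180.74)) (np.float64(211.8), np.float64(180.75))
dish [ 490.60143032 -186.94135729   14.        ]
the job is handed in; nothing more can be done
None
```

The job is done and handed in at about 15 s of the 69 s allowed. No verdict is reported.

I pressed the plunger slowly to its hard stop (z stayed at 139.7 mm while the force rose to about 23 N), then let it back up. One dish came out by the mouth. I pushed it along the bench between the half-open fingertips into the yellow square, drew back and rose clear.

**Last checks:**
- **Dish:** its centre measured (490.6, -186.9) mm, against a square centre of about (491, -190) mm. That is roughly 3 mm off, with 23.5 mm allowed, and it lies flat in the pictures.
- **Plunger, cap and stopper:** the plunger's orange head, the cap and the stopper were each within about 0.15 pixel of where they started in the top view.
- **Beaker:** it stands where it was, judged by eye only.
- **Next dish:** I did not measure that it had dropped to the lowest place; in the side view just after the press the stack in the tube looked seated.

Nothing failed. Early on, the dispenser axis read off the lane edges was some 5 mm away from the one read off the tube. It did not matter, because I measured the dish directly.

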